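Fit the air filter in the airbrush manifold

ROBOT

A 7-joint arm with a two-finger parallel gripper is mounted at the origin on the work surface. World frame = base frame: x ahead of the robot, y to its left, z up, the work surface at z = 0. Lengths are in m, angles in rad, forces in N, time in s.
With the tool pointing down it reaches from about 0.425 to 0.8 m from the base axis. Payload 8.3 kg.
Tool frame: the origin (TCP) lies at the very end of the fingers, on their centre line; the grasp point (between the pads) lies 19 mm behind it; z points along the fingers, y is the line along which they close (so a half turn about z gives the same grasp; the last joint's range is limited). The gripper opens to 85 mm and grips with 20 to 120 N. Pads are 22 mm wide; open, the fingers measure 114 mm over their backs; the gripper's body (76 mm by 85 mm) begins 54 mm behind the grasp point. The pads swing forward as they close: fully open they stand 13 mm farther back than shut.
Start: joints at [1.229, 0.383, 0.016, 1.37, -0.006, 1.388, -0.046], TCP at [0.172, -0.601, 0.207] pointing down, gripper open.
Joint ranges: [-2.95, 2.95], [-0.25, 2.06], [-1.52, 1.56], [0.18, 2.33], [-1.44, 4.58], [0.02, 2.06], [-3.01, 3.01]. Speed limits (rad/s): [2.39, 2.39, 3.01, 3.01, 3.14, 3.14, 3.14].

INTERFACE

Orientations are given as [roll, pitch, yaw] about the fixed x, y, z axes, in that order (R = Rz(yaw) Ry(pitch) Rx(roll)).
In Python, from plant import r gives the robot as it stands. The module is installed in compiled form; this text tells all that it offers.
- The arm moves only by the tool send_rows, never from a script. Its argument "deltas" is a list of rows, each a list of 7 numbers: the turn, a rotation vector about the tool's x, y, z in rad, then the shift along the tool's x, y, z in mm, then the finger opening in mm, from 0 to 85.4. In form: [[ax, ay, az, tx, ty, tz, claw], ...]. A call has 1 to 12 rows; each row shifts and turns the commanded pose from where the row before left it, along the tool's axes as they then stand; what a row does not reach is not made up. A row lasts 1/10 s, in which the tool goes at most 50 mm and 8.59 degrees, less where a joint would pass 70% of its speed; a pose out of reach is approached as far as the arm can. A call with a gripper value outside its range is refused whole. The fingers move at their own pace and stop on an object; "newtons" is the grip in N (left out, the last holds). Time passes only in rows, so rows that do not move let the fingers close. It gives the time, the measured TCP pose, the force, the opening and the grip force at its end, in the units of the state.
- r.read_state(): the state, without advancing time (a new reading comes with each control period).
- r.get_image(name): name is "side" or "top" or "wrist"; returns a dict with "color" (420x560x3 uint8, red, green, blue), "range_z" (420x560 float32, m along the optical axis (not along the pixel's ray), 0 where there is no reading), "fov_y" (degrees; the focal length in pixels is half the picture's height over the tangent of half this angle, whatever the lens; pixels are square), "cx", "cy" (the principal point, pixels), "R" (3x3) and "t" (3): a world point X has camera coordinates R X + t. Camera axes: x right, y down, z forward; pixel columns grow to the right and rows downward; lengths in m; the calibration is good to about 2 mm. A picture is of the moment at which its call begins.
- r.finish_job(): hands the job in; it is judged then, once.
The state is a dict: "time": time; "joints": joint angles; "joint_vel": joint speeds; "tau": joint torques, N m; "ee_pos": TCP position; "tool_rot": TCP orientation; "wrist_force": force on the tool from outside, world axes, zero at the start; "torque": the same for the moment, N m; "width": opening from 0.0 (shut) to 1.0 (fully open); "grip_force": force on a finger pad.
Only numpy, scipy, OpenCV 4.12 (cv2) and the standard library are available. Lean on these libraries where they do the work, as an engineer would, in place of code of your own. Each camera call takes 0.05 s, during which the arm holds its last target. There are 200 camera calls.

TASK

Get the airbrush air supply ready: take the air filter out of the wooden brush block and push its steel tube straight down into the open port of the air manifold, past the tight seal until it bottoms fully home, firmly but without forcing it (never more than about 25 N). Then, with the filter home and standing upright, swing the manifold's lever right over to its other side to open the air, and let go. Do not knock the small paint jar or the brush in front of you out of place.

Things in the scene. Friction and masses are not known exactly. Their poses are not given: they have to be found in the camera images.
- filter_mid (a point): Air filter, loose (0.12 kg +-40 %), upright in the brush block, 115 mm tall. From the bottom: steel tube 16 mm wide, 55 mm long; body 30 mm wide, 50 mm tall (aluminium ends, grey middle); brass nipple 10 x 10 mm. This point is on its axis in the body, 80 mm above the tube's end, 25 mm above the body's underside: grasp here from above. z axis up along the filter.
- filter_foot (a point): Centre of the lower end of the filter's tube. The lowest 8 mm of the tube taper from 16 to 10 mm. z axis up along the filter. Gripped with less than some 25 N, the filter slips up in the fingers when the tube meets the port's lips.
- block: Wooden brush block, fixed, 70 x 160 x 60 mm (x, y, z), origin at the centre of its underside. Two holes in its top, 18 mm wide, 50 mm deep: at y = -45 mm (the filter stands on its floor) and y = +5 mm (empty). A white eraser lies on top near y = +58 mm. Lift the filter 60 mm to clear it.
- manifold: Air manifold, fixed: aluminium bar 56 mm deep (x), 40 mm high. Along its y: at -50 mm a square brass fitting 46 x 46 mm, 65 mm high, open upward (the port); at 0 a port closed by a brass hexagonal cap; at +55 mm the lever valve. Origin on the underside; x points across the bar to where the lever swings open, z up.
- port_mouth (a point): Centre of the open port's mouth (black collar), 65 mm above the table. Bore 17.5 mm with a 3 mm chamfer, straight down. Sprung lips 11 mm below the mouth: as the taper spreads them (tube end 8 to 19 mm deep) the push peaks at some 12 to 22 N, then drops to a rub of some 5 to 11 N. A tube past the lips stays where it is left. Axes as the manifold's.
- seat (a joint): Travel (m) of a sprung cup deep in the port: 0 untouched, 0.003 when the tube is home on the stop. The tube's end meets it 22 to 36 mm below the mouth; that depth differs from fitting to fitting and cannot be seen. It adds 1 to 2 N; then the stop is hard and the force rises steeply.
- air_lever (a joint): Angle of the lever valve, rad: 0 closed (leaning 0.5 rad to the manifold's -x side), 1.0 open (leaning 0.5 rad to its +x side). It turns about the manifold's y axis, 62 mm above the table, is light (about 1 to 2 N at the ball) and stays where it is left.
- air_lever_tip (a point): Centre of the lever's black ball, 26 mm in diameter, 60 mm from the lever's pivot; the lever's rod is 10 mm thick. Moves with the lever.
- paint_jar: Bystander: small paint jar, 42 mm wide, 42 mm tall, between the block and the manifold; origin under its centre.
- brush: Bystander: paint brush lying on the table, 175 mm long, 9 mm thick; origin under its middle.

How it is judged:
On the way, in this order (a step that is already met when the one before it is completed fails the run):
1. the filter's tube is pushed home in the port, upright, with the lever still closed (value of joint seat above 0.0018 m and horizontal distance between filter_foot and port_mouth below 0.004 m and angle between filter_foot's own z axis and vertical below 0.12 rad and value of joint air_lever below 0.2 rad), for 0.2 s.
2. the lever is swung over to open (value of joint air_lever above 0.8 rad), for 0.1 s.
At the end, for the whole second after the job is handed in: The filter stands upright (within 0.12 rad) in the port, its tube's end within 4 mm of the port's axis and pushing the cup at the bottom of the port in by at least 1.5 of its 3 mm, and the lever is at 0.8 rad or more of its 1.0 rad (value of joint seat above 0.0015 m and horizontal distance between filter_foot and port_mouth below 0.004 m and angle between filter_foot's own z axis and vertical below 0.12 rad and value of joint air_lever above 0.8 rad); the robot touches nothing.
It fails at once if the filter is forced: more than 42 N of contact between it and the manifold, counted with the lips' own squeeze, so a push of about 25 N (contact force between filter and manifold above 42 N).
It fails at once if the lever is opened before the filter is home (value of joint air_lever above 0.4 rad and value of joint seat below 0.001 m).
It fails at once if the paint jar or the brush is moved by more than 40 mm (distance of any of paint_jar, brush from where it was at the start of the episode above 0.04 m).
It also fails if it takes over 70 s, if anything falls off the work surface, if the arm or the gripper's body presses on something with over 40 N, if the wrist force passes 120 N, or if a joint passes its speed limit or range.

## Working session

There is one attempt and no reset: what is moved stays moved. The work goes in short steps, Python scripts to look and compute and a tool call to move; the robot and the scene stay as the last step left them, time stands still between calls to the robot, and variables do not carry over. Pictures are saved under pics/ and viewed, at most 10 in all, crops included, and the job is handed in when it is done.

Besides the shell and the picture viewer there is one more tool, called after "Call:" by a JSON object that holds its "method" and its "body", one argument or row to a line. send_rows: Moves the arm, as the interface text tells. Its arguments: {"type":"object","properties":{"deltas":{"type":"array"},"newtons":{"type":"number"}},"required":["deltas"]}

```bash
mkdir -p pics; cat > h.py <<'E'
from plant import r
import numpy as np, cv2
def grab(n):
    d=r.get_image(n); np.savez(f'{n}.npz',**d); return d
def cloud(d):
    f=210/np.tan(np.radians(d['fov_y'])/2); z=d['range_z']
    v,u=np.mgrid[:420,:560]
    P=np.stack([(u-d['cx'])/f*z,(v-d['cy'])/f*z,z],-1)
    W=(P-d['t'])@d['R']; W[z==0]=np.nan; return W
def save(d,n): cv2.imwrite(f'pics/{n}.png',d['color'][:,:,::-1])
E
python3 - <<'E'
from h import *
for n in('top','side'):
    d=grab(n); save(d,n+'0'); print(n,-d['R'].T@d['t'],d['fov_y'])
print(r.read_state())
E
```

```text
top [ 0.39897998 -0.01142135  1.12940085] 47.13477316882038
side [ 0.41007661 -0.71605203  0.48352584] 53.913771131269314
{'time': 0.1, 'joints': array([ 1.22910857,  0.38418529,  0.01639907,  1.37104423, -0.00628536,
        1.38820365, -0.04652644]), 'joint_vel': array([ 0.00111593, -0.00195697,  0.0002396 , -0.00323095, -0.00134499,
        0.00017054, -0.00187606]), 'tau': array([ 4.13338625e-03, -6.29129791e+01,  8.48188698e-01, -3.72754812e+01,
        1.68192491e-02,  1.06304491e-02,  6.92729304e-05]), 'ee_pos': array([ 0.17187392, -0.60038614,  0.20606183]), 'tool_rot': array([-3.13980280e+00,  5.06768985e-05,  2.78805189e-01]), 'wrist_force': array([-0.27903605, -0.31464516, -0.09523947]), 'torque': array([-0.0305954 , -0.04154172,  0.00579519]), 'grip_force': 0.0, 'width': 0.9957814409368739}
```

View pics/top0.png

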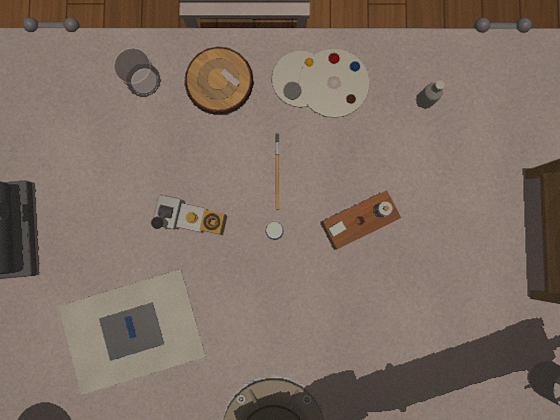

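View pics/side0.png

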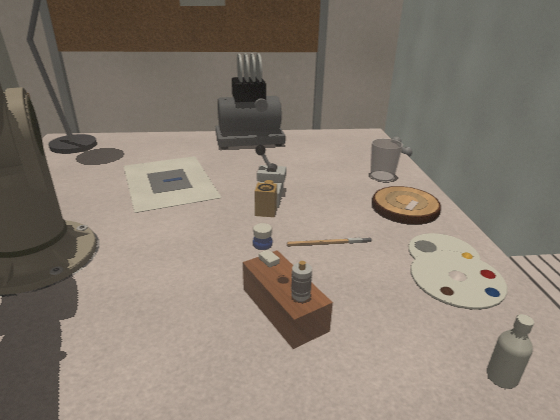

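The top view shows the filter at about (385,209) in the block, the port at (212,222), the hex cap at (191,217), the lever ball at (158,223), the jar at (274,230) and the brush at (277,170). In the side view the filter is at (301,283) and the port at (266,190).

```bash
python3 - <<'E'
from h import *
d=dict(np.load('top.npz')); W=cloud(d); c=d['color'].astype(int)
hsv=cv2.cvtColor(d['color'],cv2.COLOR_RGB2HSV)
def reg(name,u0,u1,v0,v1,z0,z1,rect=False):
    w=W[v0:v1,u0:u1].reshape(-1,3); m=(w[:,2]>z0)&(w[:,2]<z1); w=w[m]
    print(name,len(w),w.mean(0).round(4),'mid',((w.min(0)+w.max(0))/2).round(4),w.min(0).round(3),w.max(0).round(3))
    if rect: 
        q=cv2.minAreaRect((w[:,:2]*1000).astype(np.float32)); print('   rect',q)
reg('table',230,260,120,160,-1,1)
reg('nipple',370,400,190,225,.117,.14)
reg('body top',370,400,190,225,.105,.117)
reg('block',315,405,185,255,.05,.066,True)
reg('port',198,232,200,240,.058,.072,True)
reg('bar',140,232,185,245,.03,.072,True)
reg('ball',145,170,205,235,.09,.14)
reg('jar',260,290,215,245,.03,.06)
reg('cap',180,202,205,230,.045,.07)
for a,b in(((205,205),(232,242)),):
    print((W[205:240:3,198:230:3,2]*1000).round(0))
d=dict(np.load('side.npz'));W=cloud(d)
reg('S filter',285,318,258,302,.07,.13)
reg('S table',150,200,300,350,-1,1)
big=lambda n,u0,u1,v0,v1:cv2.resize(dict(np.load(n+'.npz'))['color'][v0:v1,u0:u1,::-1],None,fx=5,fy=5,interpolation=cv2.INTER_CUBIC)
a=big('top',140,240,185,245);b=big('top',315,411,185,255)
im=np.zeros((a.shape[0]+b.shape[0]-100,500,3),np.uint8)
im=np.vstack([a,np.pad(b,((0,0),(0,a.shape[1]-b.shape[1]),(0,0)))])[:600]
im=np.hstack([a,]) if 0 else im
cv2.imwrite('pics/zoom.png',im)
E
```

```text
table 1192 [ 6.714e-01  7.280e-02 -2.000e-04] mid [ 0.6715  0.0731 -0.0007] [ 0.623  0.038 -0.008] [0.72  0.108 0.006]
nipple 35 [ 0.4973 -0.2344  0.1214] mid [ 0.4971 -0.2327  0.123 ] [ 0.484 -0.246  0.117] [ 0.51  -0.219  0.129]
body top 129 [ 0.4972 -0.232   0.1137] mid [ 0.4978 -0.2332  0.1111] [ 0.483 -0.247  0.105] [ 0.512 -0.219  0.117]
block 1854 [ 0.4768 -0.1922  0.0595] mid [ 0.4784 -0.1928  0.058 ] [ 0.413 -0.279  0.05 ] [ 0.543 -0.107  0.066]
   rect ((478.04852294921875, -193.44161987304688), (69.88053894042969, 160.49217224121094), 26.230281829833984)
port 390 [0.4709 0.1398 0.0647] mid [0.4715 0.1402 0.0642] [0.445 0.114 0.058] [0.498 0.167 0.07 ]
   rect ((471.1064147949219, 139.9495086669922), (46.120445251464844, 46.20599365234375), 78.08460998535156)
bar 1597 [0.4834 0.1914 0.0552] mid [0.4881 0.1919 0.0511] [0.445 0.113 0.03 ] [0.531 0.271 0.072]
   rect ((481.9931335449219, 192.26968383789062), (153.5056915283203, 69.81502532958984), 77.41018676757812)
ball 133 [0.4655 0.2464 0.12  ] mid [0.4673 0.248  0.1113] [0.453 0.236 0.091] [0.482 0.26  0.131]
jar 219 [0.45
[... 289 characters left out ...]
 64. 62. 66. 68. -3. -1.  0. -2. -0.]
 [40. 38. 64. 63. 69. 63. 66. 62. 68.  3. -3.]
 [37. 41. 63. 65. 61. 63. 65. 64. 67. 25. -1.]
 [37. 66. 67. 62. 42. 40. 60. 64. 66. 15. -1.]
 [41. 63. 64. 65. 40. 44. 64. 68. 54.  4.  4.]
 [36. 66. 65. 66. 62. 65. 64. 65. 36. -5.  2.]
 [38. 67. 61. 64. 63. 64. 65. 61. 29.  1. -3.]
 [-1. 15. -1.  2. -1. 65. 64. 65. 17. -2.  2.]
 [-2. -0. -3. -2.  2.  3. -2. -1. -1.  2.  0.]
 [ 1.  1. -1.  1. -1. -0.  5.  3.  1. -3.  2.]]
S filter 666 [ 0.4942 -0.2443  0.1002] mid [ 0.4957 -0.2376  0.0979] [ 0.481 -0.252  0.07 ] [ 0.511 -0.223  0.126]
S table 2496 [ 0.2991 -0.2147 -0.0003] mid [ 2.961e-01 -2.119e-01  1.000e-04] [ 0.251 -0.271 -0.003] [ 0.342 -0.153  0.003]
```

View pics/zoom.png

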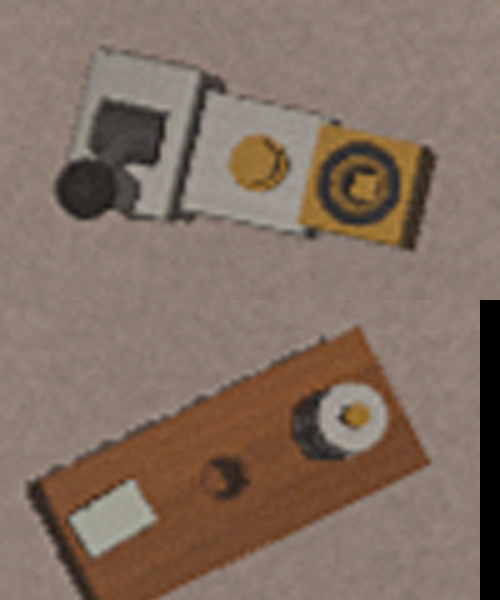

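The zoom confirms the layout: the filter stands in the block's right-hand hole and the lever is to the left, leaning towards the robot. From the measurements, the filter axis is at about (0.498,-0.234) and the port at (0.471,0.140). The manifold yaw is about -12°.

Call:
{"method": "send_rows", "body": {
  "deltas": [
    [0, 0, 0, 34.5, -21.8, 1, 85],
    [0, 0, 0, 34.5, -21.8, 1, 85],
    [0, 0, 0, 34.5, -21.8, 1, 85],
    [0, 0, 0, 34.5, -21.8, 1, 85],
    [0, 0, 0, 34.5, -21.8, 1, 85],
    [0, 0, 0, 34.5, -21.8, 1, 85],
    [0, 0, 0, 34.5, -21.8, 1, 85],
    [0, 0, 0, 34.5, -21.8, 1, 85],
    [0, 0, 0, 34.5, -21.8, 1, 85],
    [0, 0, 0, 34.5, -21.8, 1, 85],
    [0, 0, 0, 34.5, -21.8, 1, 85],
    [0, 0, 0, 34.5, -21.8, 1, 85]
  ],
  "newtons": 60
}}

```text
time: 1.3
ee_pos: [0.4987, -0.234, 0.1947]
tool_rot: [-3.141, 0.0, 0.279]
wrist_force: [0.7, -1.3, -0.1]
width: 0.995
grip_force: 0.0
```

```bash
cat >> h.py <<'E'
from scipy.spatial.transform import Rotation as Ro
def to(x,y,z):
    s=r.read_state(); R=Ro.from_euler('xyz',s['tool_rot']).as_matrix()
    print('pos',(s['ee_pos']*1000).round(1),'rot',s['tool_rot'].round(4),'tool delta mm',((np.array([x,y,z])-s['ee_pos'])*1000@R).round(1),'F',s['wrist_force'].round(1),'g',round(s['grip_force'],1),'w',round(s['width']*85.4,1),'t',round(s['time'],2))
E
python3 - <<'E'
from h import *
d=grab('wrist'); save(d,'w1'); to(.498,-.234,.19)
W=cloud(d); m=(W[...,2]>.105)&(W[...,2]<.135)&(np.hypot(W[...,0]-.498,W[...,1]+.234)<.04)
w=W[m]; print(len(w),w.mean(0),w.min(0),w.max(0))
E
```

```text
pos [ 503.3 -226.1  194.5] rot [-3.1382e+00 -3.0000e-03  2.8790e-01] tool delta mm [-7.3  6.1  4.5] F [2.7 6.2 0.1] g 0.0 w 85.1 t 1.35
1022 [ 0.49874004 -0.2345521   0.11511151] [ 0.48243478 -0.24942869  0.10500987] [ 0.51213575 -0.22021942  0.12590958]
```

View pics/w1.png

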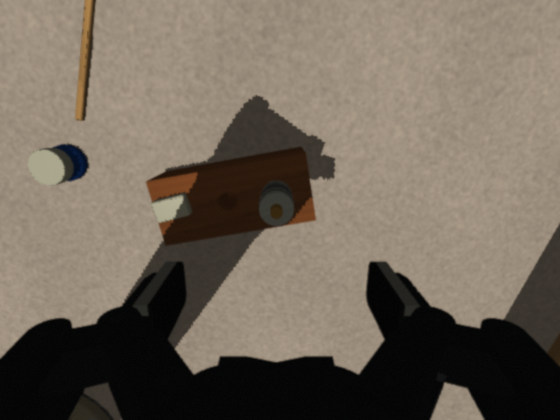

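The wrist view shows the filter at about (276,205) and the jar at (55,165). Its depth agrees that the filter is at (0.498,-0.234). I'll let the arm settle, then go down.

Call:
{"method": "send_rows", "body": {
  "deltas": [
    [0, 0, 0, 0, 0, 0, 85],
    [0, 0, 0, 0, 0, 0, 85],
    [0, 0, 0, 0, 0, 0, 85]
  ]
}}

```text
time: 1.65
ee_pos: [0.497, -0.2369, 0.1948]
tool_rot: [3.141, 0.001, 0.276]
wrist_force: [0.7, -0.4, 0.1]
width: 0.998
grip_force: 0.0
```

```bash
python3 - <<'E'
from h import *
to(.498,-.2343,.071)
E
```

```text
pos [ 497.  -236.9  194.8] rot [3.1415e+00 9.0000e-04 2.7640e-01] tool delta mm [  1.7  -2.2 123.8] F [ 0.7 -0.4  0.1] g 0.0 w 85.2 t 1.65
```

Call:
{"method": "send_rows", "body": {
  "deltas": [
    [0, 0, 0, 0.5, -0.5, 15, 85],
    [0, 0, 0, 0.5, -0.5, 20, 85],
    [0, 0, 0, 0, 0, 20, 85],
    [0, 0, 0, 0, 0, 20, 85],
    [0, 0, 0, 0, 0, 20, 85],
    [0, 0, 0, 0, 0, 15, 85],
    [0, 0, 0, 0, 0, 10, 85],
    [0, 0, 0, 0, 0, 4, 85],
    [0, 0, 0, 0, 0, 0, 85],
    [0, 0, 0, 0, 0, 0, 85],
    [0, 0, 0, 0, 0, 0, 85]
  ]
}}

```text
time: 2.75
ee_pos: [0.4993, -0.2344, 0.0719]
tool_rot: [3.141, -0.001, 0.279]
wrist_force: [-0.6, 0.2, -0.2]
width: 0.997
grip_force: 0.0
```

```bash
python3 - <<'E'
from h import *
to(.498,-.2343,.071)
E
```

```text
pos [ 499.3 -234.4   71.9] rot [ 3.1407e+00 -1.2000e-03  2.7870e-01] tool delta mm [-1.2 -0.5  0.9] F [-0.6  0.2 -0.2] g 0.0 w 85.1 t 2.75
```

Call:
{"method": "send_rows", "body": {
  "deltas": [
    [0, 0, 0, -1, -0.4, 0.5, 45],
    [0, 0, 0, 0, 0, 0, 20],
    [0, 0, 0, 0, 0, 0, 10],
    [0, 0, 0, 0, 0, 0, 10],
    [0, 0, 0, 0, 0, 0, 10],
    [0, 0, 0, 0, 0, 0, 10],
    [0, 0, 0, 0, 0, 0, 10],
    [0, 0, 0, 0, 0, 0, 10]
  ],
  "newtons": 60
}}

```text
time: 3.55
ee_pos: [0.498, -0.2342, 0.0709]
tool_rot: [3.141, -0.001, 0.279]
wrist_force: [-0.5, -0.2, 5.0]
width: 0.32
grip_force: 59.2
```

```bash
python3 - <<'E'
from h import *
to(.498,-.2343,.071)
E
```

```text
pos [ 498.  -234.2   70.9] rot [ 3.1411e+00 -7.0000e-04  2.7880e-01] tool delta mm [-0.   0.1 -0.1] F [-0.5 -0.2  5. ] g 59.2 w 27.4 t 3.55
```

Call:
{"method": "send_rows", "body": {
  "deltas": [
    [0, 0, 0, 0, 0, -6, 10],
    [0, 0, 0, 0, 0, -12, 10],
    [0, 0, 0, 0, 0, -18, 10],
    [0, 0, 0, 0, 0, -18, 10],
    [0, 0, 0, 0, 0, -18, 10],
    [0, 0, 0, 0, 0, -18, 10],
    [0, 0, 0, 0, 0, -14, 10],
    [0, 0, 0, 0, 0, -10, 10],
    [0, 0, 0, 0, 0, -6, 10],
    [0, 0, 0, 0, 0, 0, 10],
    [0, 0, 0, 0, 0, 0, 10]
  ]
}}

```text
time: 4.65
ee_pos: [0.4973, -0.2339, 0.1899]
tool_rot: [-3.141, 0.001, 0.279]
wrist_force: [-0.8, 0.8, -0.6]
width: 0.325
grip_force: 59.4
```

```bash
python3 - <<'E'
from h import *
d=grab('side'); save(d,'s1'); to(.471,.14,.19)
E
```

```text
pos [ 497.2 -233.9  189.6] rot [-3.1405e+00  1.1000e-03  2.7880e-01] tool delta mm [ 7.770e+01 -3.666e+02 -1.000e-01] F [-0.5  1.1 -1.4] g 59.4 w 27.0 t 4.7
```

View pics/s1.png

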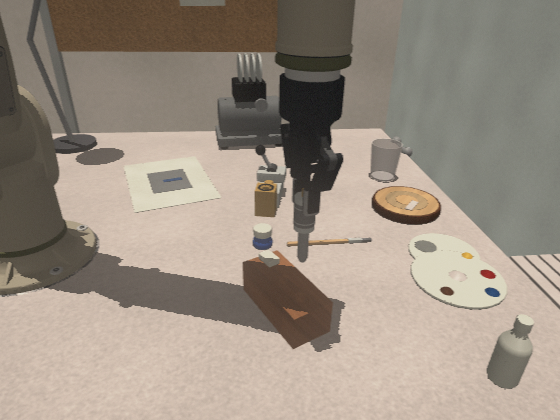

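The filter is held and clear of the block, with its tube tip at about (303,255). Next I'll carry it over to the port.

Call:
{"method": "send_rows", "body": {
  "deltas": [
    [0, 0, 0, 3.2, -15, 0, 10],
    [0, 0, 0, 5.9, -28, 0, 10],
    [0, 0, 0, 7.6, -36, 0, 10],
    [0, 0, 0, 8.1, -38, 0, 10],
    [0, 0, 0, 8.1, -38, 0, 10],
    [0, 0, 0, 8.1, -38, 0, 10],
    [0, 0, 0, 8.1, -38, 0, 10],
    [0, 0, 0, 8.1, -38, 0, 10],
    [0, 0, 0, 7.6, -36, 0, 10],
    [0, 0, 0, 6.4, -30, 0, 10],
    [0, 0, 0, 4.2, -20, 0, 10],
    [0, 0, 0, 2.4, -11.6, 0, 10]
  ]
}}

```text
time: 5.9
ee_pos: [0.4701, 0.1429, 0.1903]
tool_rot: [-3.141, 0.0, 0.283]
wrist_force: [-0.7, 0.1, -1.4]
width: 0.317
grip_force: 59.4
```

Call:
{"method": "send_rows", "body": {
  "deltas": [
    [0, 0, 0, 0, 0, 0, 10],
    [0, 0, 0, 0, 0, 0, 10],
    [0, 0, 0, 0, 0, 0, 10],
    [0, 0, 0, 0, 0, 0, 10],
    [0, 0, 0, 0, 0, 0, 10]
  ]
}}

```text
time: 6.4
ee_pos: [0.4718, 0.1389, 0.1905]
tool_rot: [3.141, -0.0, 0.277]
wrist_force: [-0.8, -0.4, -0.5]
width: 0.321
grip_force: 59.4
```

```bash
python3 - <<'E'
from h import *
to(.471,.14,.14)
d=grab('side'); W=cloud(d); c=W[...,2]
e=r.read_state()['ee_pos']
near=np.hypot(W[...,0]-e[0],W[...,1]-e[1])<.03
for a in np.arange(e[2]-.06,e[2]+.01,.008):
    m=near&(c>a)&(c<a+.008); w=W[m]
    if len(w)>3: print(round(a+.004,3),len(w),'xmid',((w[:,0].min()+w[:,0].max())/2).round(4),np.median(w[:,0]).round(4),'ymin',np.percentile(w[:,1],10).round(4))
# port in side view
m=(np.hypot(W[...,0]-.471,W[...,1]-.14)<.04)&(c>.061)&(c<.07); w=W[m]; print('port',len(w),cv2.minAreaRect((w[:,:2]*1000).astype(np.float32)))
g=grab('wrist'); W=cloud(g); m=(np.hypot(W[...,0]-.471,W[...,1]-.14)<.04)&(W[...,2]>.061)&(W[...,2]<.069); w=W[m]; print('portw',len(w),cv2.minAreaRect((w[:,:2]*1000).astype(np.float32)))
im=np.hstack([cv2.resize(d['color'][120:240,200:330],None,fx=3,fy=3),cv2.resize(g['color'],(400,360))[:,:400]])
cv2.imwrite('pics/p2.png',im[:,:,::-1])
E
```

```text
pos [471.8 138.9 190.5] rot [ 3.1415 -0.      0.2772] tool delta mm [-0.4 -1.2 50.5] F [-0.8 -0.4 -0.5] g 59.4 w 27.5 t 6.4
0.135 15 xmid 0.4682 0.4678 ymin 0.1286
0.143 24 xmid 0.4681 0.4679 ymin 0.1285
0.151 26 xmid 0.4682 0.4679 ymin 0.1288
0.159 22 xmid 0.468 0.4678 ymin 0.1283
0.167 26 xmid 0.4682 0.4678 ymin 0.1288
0.175 25 xmid 0.468 0.468 ymin 0.1298
0.183 22 xmid 0.4679 0.4679 ymin 0.1248
0.191 47 xmid 0.4691 0.4675 ymin 0.1228
0.199 49 xmid 0.4692 0.4696 ymin 0.1212
port 194 ((468.518798828125, 138.88943481445312), (52.461666107177734, 45.75753402709961), 78.10453033447266)
portw 1744 ((470.0982666015625, 139.05873107910156), (46.21756362915039, 46.247920989990234), 77.68708038330078)
```

View pics/p2.png

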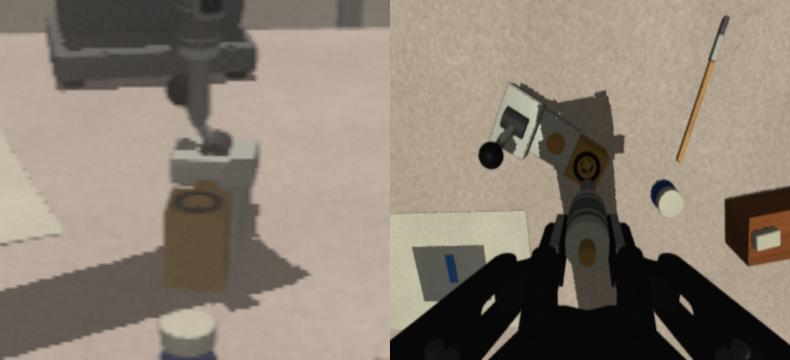

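The tube hangs vertically and lines up with the black collar: collar at (197,200), tube bottom at (203,130) in the left crop. I'll make a small correction and go down to just above the mouth.

Call:
{"method": "send_rows", "body": {
  "deltas": [
    [0, 0, 0, -0.8, -0.8, 8, 10],
    [0, 0, 0, 0, 0, 12, 10],
    [0, 0, 0, 0, 0, 14, 10],
    [0, 0, 0, 0, 0, 12, 10],
    [0, 0, 0, 0, 0, 8, 10],
    [0, 0, 0, 0, 0, 5, 10],
    [0, 0, 0, 0, 0, 2, 10],
    [0, 0, 0, 0, 0, 0, 10],
    [0, 0, 0, 0, 0, 0, 10],
    [0, 0, 0, 0, 0, 0, 10]
  ]
}}

```text
time: 7.5
ee_pos: [0.4709, 0.1405, 0.13]
tool_rot: [3.142, -0.001, 0.279]
wrist_force: [0.2, 0.1, -1.2]
width: 0.318
grip_force: 59.4
```

```bash
python3 - <<'E'
from h import *
to(.4708,.1395,.118)
d=grab('side'); save(d,'s3')
im=cv2.resize(d['color'][110:230,190:350],None,fx=4,fy=4)
cv2.imwrite('pics/p3.png',im[:,:,::-1])
E
```

```text
pos [470.9 140.5 130. ] rot [ 3.1415e+00 -1.0000e-03  2.7880e-01] tool delta mm [-0.4  0.9 12. ] F [ 0.2  0.1 -1.2] g 59.4 w 27.2 t 7.5
```

View pics/p3.png

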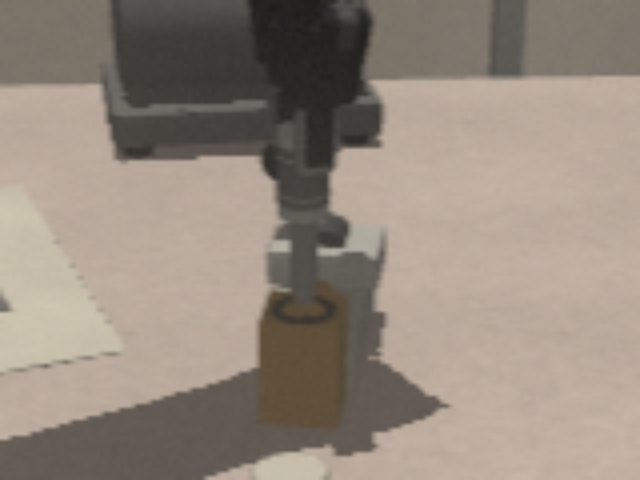

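The tube is centred on the collar (304 against 303), so I'll enter the mouth.

Call:
{"method": "send_rows", "body": {
  "deltas": [
    [0, 0, 0, -0.2, 0.4, 3, 10],
    [0, 0, 0, 0, 0, 3, 10],
    [0, 0, 0, 0, 0, 3, 10],
    [0, 0, 0, 0, 0, 2, 10],
    [0, 0, 0, 0, 0, 0, 10],
    [0, 0, 0, 0, 0, 0, 10]
  ]
}}

```text
time: 8.15
ee_pos: [0.4704, 0.14, 0.1185]
tool_rot: [-3.141, 0.0, 0.279]
wrist_force: [0.2, 0.5, -0.5]
width: 0.321
grip_force: 59.4
```

Call:
{"method": "send_rows", "body": {
  "deltas": [
    [0, 0, 0, 0, 0, 1, 10],
    [0, 0, 0, 0, 0, 1, 10],
    [0, 0, 0, 0, 0, 1, 10]
  ]
}}

```text
time: 8.45
ee_pos: [0.4705, 0.1399, 0.1155]
tool_rot: [-3.142, -0.0, 0.279]
wrist_force: [0.0, 0.1, -1.0]
width: 0.321
grip_force: 59.4
```

Call:
{"method": "send_rows", "body": {
  "deltas": [
    [0, 0, 0, 0, 0, 1, 10],
    [0, 0, 0, 0, 0, 1, 10],
    [0, 0, 0, 0, 0, 1, 10]
  ]
}}

```text
time: 8.75
ee_pos: [0.4705, 0.1399, 0.1125]
tool_rot: [-3.142, -0.0, 0.279]
wrist_force: [-0.7, -0.6, 0.8]
width: 0.321
grip_force: 59.5
```

Call:
{"method": "send_rows", "body": {
  "deltas": [
    [0, 0, 0, 0, 0, 1, 10],
    [0, 0, 0, 0, 0, 1, 10],
    [0, 0, 0, 0, 0, 1, 10]
  ]
}}

```text
time: 9.05
ee_pos: [0.4715, 0.1403, 0.1107]
tool_rot: [3.141, -0.002, 0.279]
wrist_force: [-0.8, -0.3, 12.0]
width: 0.317
grip_force: 60.5
```

Call:
{"method": "send_rows", "body": {
  "deltas": [
    [0, 0, 0, 0, 0, 1, 10],
    [0, 0, 0, 0, 0, 1, 10]
  ]
}}

```text
time: 9.25
ee_pos: [0.4725, 0.1406, 0.1099]
tool_rot: [3.141, -0.005, 0.279]
wrist_force: [-2.6, -1.2, 20.3]
width: 0.32
grip_force: 61.4
```

Call:
{"method": "send_rows", "body": {
  "deltas": [
    [0, 0, 0, 0, 0, 1, 10],
    [0, 0, 0, 0, 0, 1, 10]
  ]
}}

```text
time: 9.45
ee_pos: [0.473, 0.1408, 0.1086]
tool_rot: [3.141, -0.006, 0.279]
wrist_force: [-0.9, 0.0, 17.9]
width: 0.325
grip_force: 61.6
```

Call:
{"method": "send_rows", "body": {
  "deltas": [
    [0, 0, 0, -0.5, 0, 0.5, 10],
    [0, 0, 0, 0, 0, 0.5, 10],
    [0, 0, 0, 0, 0, 0.5, 10]
  ]
}}

```text
time: 9.75
ee_pos: [0.4709, 0.1402, 0.1052]
tool_rot: [3.141, -0.002, 0.279]
wrist_force: [-2.5, -0.3, 8.8]
width: 0.325
grip_force: 60.4
```

Call:
{"method": "send_rows", "body": {
  "deltas": [
    [0, 0, 0, 0, 0, 0.5, 10],
    [0, 0, 0, 0, 0, 0.5, 10],
    [0, 0, 0, 0, 0, 0.5, 10]
  ]
}}

```text
time: 10.05
ee_pos: [0.4714, 0.1403, 0.1041]
tool_rot: [3.141, -0.003, 0.279]
wrist_force: [-1.2, -0.1, 11.4]
width: 0.322
grip_force: 60.6
```

Call:
{"method": "send_rows", "body": {
  "deltas": [
    [0, 0, 0, 0, 0, 0.5, 10],
    [0, 0, 0, 0, 0, 0.5, 10],
    [0, 0, 0, 0, 0, 0.5, 10]
  ]
}}

```text
time: 10.35
ee_pos: [0.4715, 0.1403, 0.1027]
tool_rot: [3.141, -0.004, 0.279]
wrist_force: [-0.8, 0.2, 9.4]
width: 0.323
grip_force: 60.7
```

Call:
{"method": "send_rows", "body": {
  "deltas": [
    [0, 0, 0, 0, 0, 0.5, 10],
    [0, 0, 0, 0, 0, 0.5, 10],
    [0, 0, 0, 0, 0, 0.5, 10]
  ]
}}

```text
time: 10.65
ee_pos: [0.4715, 0.1403, 0.1012]
tool_rot: [3.141, -0.004, 0.279]
wrist_force: [0.5, -1.6, 10.6]
width: 0.324
grip_force: 60.6
```

Call:
{"method": "send_rows", "body": {
  "deltas": [
    [0, 0, 0, 0, 0, 0.5, 10],
    [0, 0, 0, 0, 0, 0.5, 10],
    [0, 0, 0, 0, 0, 0.5, 10]
  ]
}}

```text
time: 10.95
ee_pos: [0.4716, 0.1404, 0.0999]
tool_rot: [3.141, -0.004, 0.279]
wrist_force: [-1.9, -0.1, 15.8]
width: 0.317
grip_force: 60.8
```

Call:
{"method": "send_rows", "body": {
  "deltas": [
    [0, 0, 0, 0, 0, 0.5, 10],
    [0, 0, 0, 0, 0, 0.5, 10],
    [0, 0, 0, 0, 0, 0.5, 10]
  ]
}}

```text
time: 11.25
ee_pos: [0.4726, 0.1407, 0.0996]
tool_rot: [3.141, -0.006, 0.279]
wrist_force: [-2.7, -1.2, 23.6]
width: 0.32
grip_force: 61.7
```

The force rises steeply while the TCP stands still at about 26 mm depth, so this is the stop. I'll hold there briefly, ease off and release.

Call:
{"method": "send_rows", "body": {
  "deltas": [
    [0, 0, 0, 0, 0, 0, 10],
    [0, 0, 0, 0, 0, 0, 10],
    [0, 0, 0, 0, 0, 0, 10]
  ]
}}

```text
time: 11.55
ee_pos: [0.4725, 0.1407, 0.0996]
tool_rot: [3.141, -0.006, 0.279]
wrist_force: [-2.9, -0.8, 20.5]
width: 0.32
grip_force: 61.7
```

Call:
{"method": "send_rows", "body": {
  "deltas": [
    [0, 0, 0, 0, 0, -1, 10],
    [0, 0, 0, 0, 0, -1, 10],
    [0, 0, 0, 0, 0, -0.5, 10],
    [0, 0, 0, 0, 0, 0, 10],
    [0, 0, 0, 0, 0, 0, 10]
  ]
}}

```text
time: 12.05
ee_pos: [0.4709, 0.1401, 0.0999]
tool_rot: [3.142, -0.002, 0.279]
wrist_force: [0.9, 0.5, 7.0]
width: 0.327
grip_force: 60.2
```

Call:
{"method": "send_rows", "body": {
  "deltas": [
    [0, 0, 0, 0, 0, 0, 45],
    [0, 0, 0, 0, 0, 0, 70],
    [0, 0, 0, 0, 0, 0, 70],
    [0, 0, 0, 0, 0, 0, 70],
    [0, 0, 0, 0, 0, 0, 70]
  ]
}}

```text
time: 12.55
ee_pos: [0.4698, 0.1398, 0.0989]
tool_rot: [-3.141, 0.0, 0.279]
wrist_force: [0.4, 0.3, -0.3]
width: 0.815
grip_force: 0.0
```

Call:
{"method": "send_rows", "body": {
  "deltas": [
    [0, 0, 0, 0, 0, -10, 70],
    [0, 0, 0, 0, 0, -20, 70],
    [0, 0, 0, 0, 0, -20, 70],
    [0, 0, 0, 0, 0, -20, 70],
    [0, 0, 0, 0, 0, -15, 70],
    [0, 0, 0, 0, 0, -5, 70],
    [0, 0, 0, 0, 0, 0, 20],
    [0, 0, 0, 0, 0, 0, 0],
    [0, 0, 0, 0, 0, 0, 0]
  ]
}}

```text
time: 13.45
ee_pos: [0.4695, 0.1396, 0.1882]
tool_rot: [-3.141, 0.002, 0.279]
wrist_force: [1.2, 0.0, -0.6]
width: 0.317
grip_force: 0.0
```

```bash
python3 - <<'E'
from h import *
to(.4615,.15,.19)
g=grab('wrist'); d=grab('side'); t=grab('top')
for n,q in(('w',g),('s',d),('t',t)):
    W=cloud(q); 
    for nm,z0,z1 in(('nip',.1465,.165),('bodytop',.137,.1465),('body',.10,.137)):
        m=(np.hypot(W[...,0]-.471,W[...,1]-.14)<.03)&(W[...,2]>z0)&(W[...,2]<z1); w=W[m]
        if len(w)>3: print(n,nm,len(w),w.mean(0).round(4),((w.min(0)+w.max(0))/2).round(4),np.percentile(w[:,2],[50,95]).round(4))
im=np.hstack([cv2.resize(d['color'][110:230,200:330],None,fx=3,fy=3),cv2.resize(g['color'],(400,360))])
cv2.imwrite('pics/p4.png',im[:,:,::-1])
E
```

```text
pos [469.5 139.6 188.2] rot [-3.1414e+00  1.5000e-03  2.7880e-01] tool delta mm [ -4.8 -12.2  -1.8] F [ 1.2  0.  -0.6] g 0.0 w 27.0 t 13.45
w nip 202 [0.4713 0.1397 0.1527] [0.4706 0.1396 0.1508] [0.1533 0.1543]
w bodytop 1089 [0.472  0.1399 0.1433] [0.4705 0.1395 0.1417] [0.1435 0.1447]
w body 407 [0.482  0.1425 0.1221] [0.4772 0.1398 0.1188] [0.1231 0.136 ]
s nip 23 [0.468  0.1363 0.1516] [0.4683 0.1372 0.1509] [0.1517 0.1547]
s bodytop 78 [0.4677 0.1324 0.1424] [0.4683 0.1369 0.1416] [0.1434 0.1448]
s body 202 [0.4676 0.1267 0.119 ] [0.4679 0.1275 0.1186] [0.1185 0.1356]
t bodytop 22 [0.4704 0.1296 0.1431] [0.4703 0.1297 0.1418] [0.144 0.145]
t body 24 [0.467  0.1271 0.1203] [0.4678 0.128  0.1194] [0.1215 0.1351]
```

View pics/p4.png

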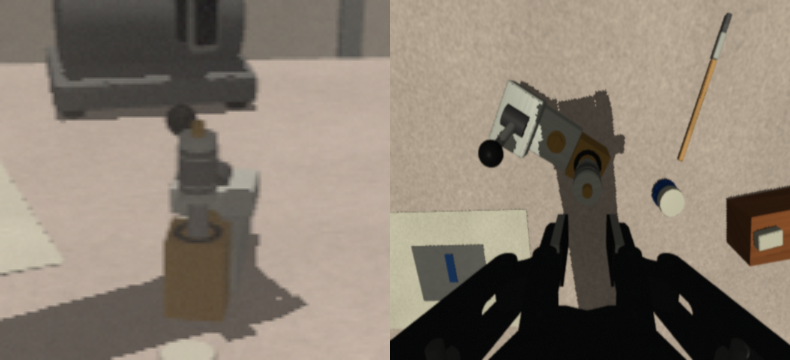

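The filter stands upright with its top at 153 mm, so its foot is 26.7 mm deep and centred at (470.6,139.6). The lever ball is still on the closed side, at (490,153) in the right crop. I'll rotate the tool to the manifold's axes and shut the fingers.

Call:
{"method": "send_rows", "body": {
  "deltas": [
    [0, 0, 0.08, 0, 0, -2, 0],
    [0, 0, 0.12, 0, 0, 0, 0],
    [0, 0, 0.12, 0, 0, 0, 0],
    [0, 0, 0.11, 0, 0, 0, 0],
    [0, 0, 0.06, 0, 0, 0, 0],
    [0, 0, 0, 0, 0, 0, 0],
    [0, 0, 0, 0, 0, 0, 0],
    [0, 0, 0, 0, 0, 0, 0]
  ]
}}

```text
time: 14.4
ee_pos: [0.4699, 0.1398, 0.1909]
tool_rot: [-3.142, 0.0, -0.21]
wrist_force: [-0.0, 0.0, 0.3]
width: -0.003
grip_force: 0.0
```

```bash
python3 - <<'E'
from h import *
to(.429,.2555,.19)
E
```

```text
pos [469.9 139.8 190.9] rot [-3.1416e+00  2.0000e-04 -2.0960e-01] tool delta mm [ -64.1 -104.7    0.9] F [-0.   0.   0.3] g 0.0 w -0.3 t 14.4
```

Call:
{"method": "send_rows", "body": {
  "deltas": [
    [0, 0, 0, -8, -13, 0, 0],
    [0, 0, 0, -14, -23, 0, 0],
    [0, 0, 0, -16, -27, 0, 0],
    [0, 0, 0, -14, -23, 0, 0],
    [0, 0, 0, -8, -13, 0, 0],
    [0, 0, 0, -4, -6, 0, 0],
    [0, 0, 0, 0, 0, 0, 0],
    [0, 0, 0, 0, 0, 0, 0],
    [0, 0, 0, 0, 0, 0, 0]
  ]
}}

```text
time: 15.3
ee_pos: [0.4301, 0.2546, 0.1909]
tool_rot: [3.141, -0.0, -0.213]
wrist_force: [-0.5, -0.2, -0.7]
width: 0.001
grip_force: 0.0
```

Call:
{"method": "send_rows", "body": {
  "deltas": [
    [0, 0, 0, 0, 0, 10, 0],
    [0, 0, 0, 0, 0, 18, 0],
    [0, 0, 0, 0, 0, 20, 0],
    [0, 0, 0, 0, 0, 18, 0],
    [0, 0, 0, 0, 0, 12, 0],
    [0, 0, 0, 0, 0, 7, 0],
    [0, 0, 0, 0, 0, 0, 0],
    [0, 0, 0, 0, 0, 0, 0],
    [0, 0, 0, 0, 0, 0, 0]
  ]
}}

```text
time: 16.2
ee_pos: [0.43, 0.2562, 0.1069]
tool_rot: [-3.141, -0.001, -0.211]
wrist_force: [-0.3, -0.4, 0.6]
width: 0.003
grip_force: 0.0
```

```bash
python3 - <<'E'
from h import *
to(.4926+.978*.004,.2422-.2096*.004,.105)
E
```

```text
pos [430.  256.2 106.9] rot [-3.1406e+00 -1.2000e-03 -2.1120e-01] tool delta mm [68.2  0.6  2. ] F [-0.3 -0.4  0.6] g 0.0 w 0.3 t 16.2
```

Call:
{"method": "send_rows", "body": {
  "deltas": [
    [0, 0, 0, 5, 0, 1, 0],
    [0, 0, 0, 6, 0, 0, 0],
    [0, 0, 0, 6, 0, 0, 0],
    [0, 0, 0, 6, 0, 0, 0],
    [0, 0, 0, 6, 0, 0, 0],
    [0, 0, 0, 6, 0, 0, 0],
    [0, 0, 0, 6, 0, 0, 0],
    [0, 0, 0, 6, 0, 0, 0],
    [0, 0, 0, 6, 0, 0, 0],
    [0, 0, 0, 6, 0, 0, 0]
  ]
}}

```text
time: 17.2
ee_pos: [0.4876, 0.2434, 0.105]
tool_rot: [-3.142, -0.0, -0.211]
wrist_force: [-0.2, -0.0, 1.0]
width: -0.002
grip_force: 0.0
```

Call:
{"method": "send_rows", "body": {
  "deltas": [
    [0, 0, 0, 4, 0, 0, 0],
    [0, 0, 0, 3, 0, 0, 0],
    [0, 0, 0, 2, 0, 0, 0],
    [0, 0, 0, 0, 0, 0, 0]
  ]
}}

```text
time: 17.6
ee_pos: [0.4961, 0.2416, 0.105]
tool_rot: [-3.142, -0.0, -0.211]
wrist_force: [0.8, 0.3, 0.4]
width: 0.001
grip_force: 0.0
```

```bash
python3 - <<'E'
from h import *
to(.4926+.978*.004,.2422-.2096*.004,.105)
for n in('top','side','wrist'):
    W=cloud(grab(n)); p=(W-np.array([.4926,.2422,.062])); u=p@np.array([.978,-.2096,0]); v=p@np.array([.2096,.978,0])
    m=(abs(v)<.02)&(u>.002)&(u<.06)&(p[...,2]>.035)&(p[...,2]<.075); m2=m&(cloud(dict(np.load(n+'.npz')))[...,2]>0)
    if m.sum(): print(n,m.sum(),np.percentile(u[m],[5,50,95]).round(4),np.percentile(p[...,2][m],[5,50,95]).round(4))
E
```

```text
pos [496.1 241.6 105. ] rot [-3.1415 -0.     -0.2113] tool delta mm [0.5 0.1 0. ] F [0.8 0.3 0.4] g 0.0 w 0.1 t 17.6
side 11 [0.0037 0.0083 0.0118] [0.0684 0.071  0.0745]
wrist 127 [0.01   0.014  0.0145] [0.0709 0.0736 0.0748]
```

Call:
{"method": "send_rows", "body": {
  "deltas": [
    [0, 0, 0, -8, 0, 0, 0],
    [0, 0, 0, -15, 0, 0, 0],
    [0, 0, 0, -20, 0, -10, 0],
    [0, 0, 0, -20, 0, -20, 0],
    [0, 0, 0, -10, 0, -20, 0],
    [0, 0, 0, 0, 0, -20, 0],
    [0, 0, 0, 0, 0, -10, 0],
    [0, 0, 0, 0, 0, 0, 0],
    [0, 0, 0, 0, 0, 0, 0]
  ]
}}

```text
time: 18.65
ee_pos: [0.4244, 0.2566, 0.1843]
tool_rot: [3.141, 0.0, -0.212]
wrist_force: [-0.2, 0.6, -0.2]
width: 0.002
grip_force: 0.0
```

```bash
python3 - <<'E'
from h import *
to(.43,.25,.19)
for n in('wrist','side','top'):
    d=grab(n); W=cloud(d); p=(W-np.array([.4926,.2422,.062])); u=p@np.array([.978,-.2096,0]); v=p@np.array([.2096,.978,0])
    m=(abs(v)<.03)&(abs(u)<.06)&(p[...,2]>.035)&(p[...,2]<.075)
    if m.sum(): print(n,m.sum(),np.percentile(u[m],[5,50,95]).round(4),np.percentile(v[m],[5,50,95]).round(4),np.percentile(p[...,2][m],[5,50,95]).round(4))
    m=(np.hypot(W[...,0]-.471,W[...,1]-.14)<.03)&(W[...,2]>.1465)&(W[...,2]<.165); w=W[m]
    if m.sum()>3: print(n,'nip',w.mean(0).round(4))
    if n=='wrist': g=d
    if n=='side': s=d
im=np.hstack([cv2.resize(s['color'][110:230,200:330],None,fx=3,fy=3),cv2.resize(g['color'],(400,360))])
cv2.imwrite('pics/p5.png',im[:,:,::-1])
E
```

```text
pos [424.4 256.6 184.3] rot [ 3.1411e+00  4.0000e-04 -2.1150e-01] tool delta mm [ 6.9  5.3 -5.7] F [-0.2  0.6 -0.2] g 0.0 w 0.2 t 18.65
wrist 962 [-0.0378 -0.0268 -0.0169] [-0.0106 -0.0003  0.0094] [0.0527 0.0611 0.0648]
wrist nip [0.471  0.1406 0.1526]
side 74 [-0.0408 -0.0305 -0.0212] [-0.0147 -0.0099 -0.0016] [0.0472 0.0577 0.0653]
side nip [0.468  0.1367 0.1515]
top 127 [-0.0389 -0.0281 -0.0168] [-0.0107 -0.0021  0.0088] [0.0441 0.0615 0.0664]
top nip [0.4703 0.1403 0.1523]
```

View pics/p5.png

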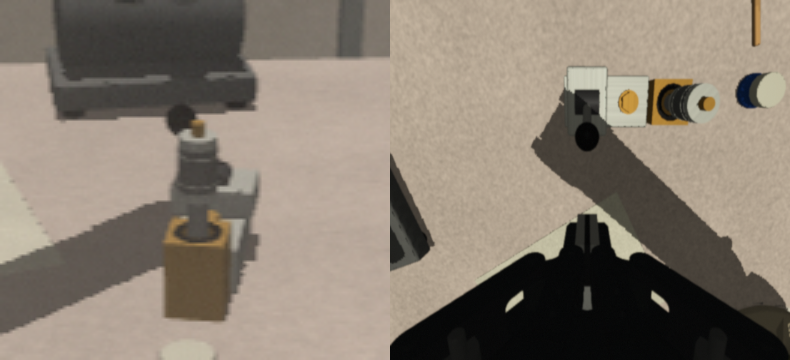

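The ball is still on the closed side, at (587,135) in the right crop, so the push had no lasting effect. The filter hasn't moved. I'll repeat the push and look with the cameras partway through.

Call:
{"method": "send_rows", "body": {
  "deltas": [
    [0, 0, 0, 0, 0, 10, 0],
    [0, 0, 0, 0, 0, 18, 0],
    [0, 0, 0, 0, 0, 20, 0],
    [0, 0, 0, 0, 0, 18, 0],
    [0, 0, 0, 0, 0, 10, 0],
    [0, 0, 0, 0, 0, 4, 0],
    [0, 0, 0, 0, 0, 0, 0],
    [0, 0, 0, 0, 0, 0, 0]
  ]
}}

```text
time: 19.6
ee_pos: [0.4249, 0.2572, 0.1056]
tool_rot: [-3.141, -0.001, -0.211]
wrist_force: [0.3, -0.0, 1.1]
width: 0.003
grip_force: 0.0
```

Call:
{"method": "send_rows", "body": {
  "deltas": [
    [0, 0, 0, 5, 0, 0, 0],
    [0, 0, 0, 6, 0, 0, 0],
    [0, 0, 0, 6, 0, 0, 0],
    [0, 0, 0, 6, 0, 0, 0],
    [0, 0, 0, 6, 0, 0, 0],
    [0, 0, 0, 6, 0, 0, 0],
    [0, 0, 0, 6, 0, 0, 0],
    [0, 0, 0, 4, 0, 0, 0]
  ]
}}

```text
time: 20.4
ee_pos: [0.4692, 0.2473, 0.105]
tool_rot: [-3.141, 0.0, -0.212]
wrist_force: [-0.2, 0.9, 1.1]
width: 0.002
grip_force: 0.0
```

```bash
cat >> h.py <<'E'
def ball():
    to(.43,.25,.19)
    for n in('wrist','side','top'):
        d=grab(n); W=cloud(d); p=(W-np.array([.4926,.2422,.062])); u=p@np.array([.978,-.2096,0]); v=p@np.array([.2096,.978,0])
        dark=d['color'].max(-1)<60
        for lo in range(-60,60,10):
            m=(abs(v)<.03)&(u*1000>lo)&(u*1000<=lo+10)&(p[...,2]>.03)&(p[...,2]<.09)
            if m.sum()>2: print(n,lo,m.sum(),'z',np.percentile(p[...,2][m],[5,50,95]).round(3),'v',np.percentile(v[m],[5,50,95]).round(3))
E
python3 - <<'E'
from h import *
ball()
g=dict(np.load('wrist.npz'));s=dict(np.load('side.npz'));t=dict(np.load('top.npz'))
im=np.hstack([cv2.resize(s['color'][110:230,200:330],None,fx=3,fy=3),cv2.resize(g['color'],(400,360))])
im=np.vstack([im,np.pad(cv2.resize(t['color'][185:245,140:240],None,fx=4,fy=4),((0,0),(0,390),(0,0)))])
cv2.imwrite('pics/p6.png',im[:,:,::-1]); print(im.shape)
E
```

```text
pos [469.2 247.3 105. ] rot [-3.1415e+00  1.0000e-04 -2.1150e-01] tool delta mm [-38.9   5.5 -85. ] F [-0.2  0.9  1.1] g 0.0 w 0.1 t 20.4
wrist -30 166 z [0.052 0.057 0.06 ] v [-0.012 -0.005  0.011]
wrist -20 1608 z [0.034 0.076 0.089] v [-0.012 -0.001  0.011]
side -50 6 z [0.049 0.055 0.058] v [-0.011 -0.009 -0.002]
side -40 48 z [0.047 0.061 0.085] v [-0.015 -0.011 -0.004]
side -30 65 z [0.053 0.068 0.087] v [-0.017 -0.012 -0.002]
side -20 30 z [0.062 0.078 0.088] v [-0.016 -0.007  0.   ]
top -50 3 z [0.054 0.054 0.055] v [-0.004 -0.002  0.   ]
top -40 14 z [0.052 0.06  0.068] v [-0.007 -0.003  0.003]
(600, 790, 3)
```

View pics/p6.png

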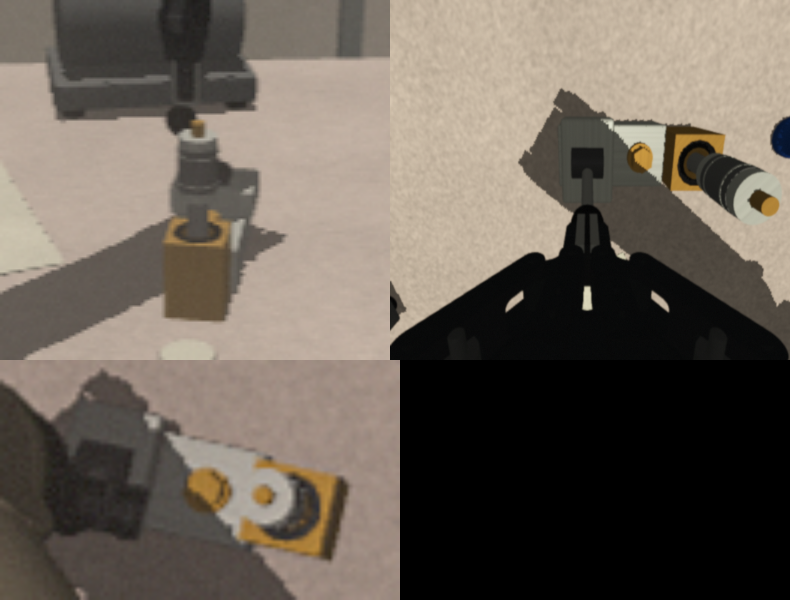

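This picture is ambiguous: the fingertip coincides with the ball, but the lever hasn't moved. I'll check the fingertip's real height in the wrist depth.

```bash
python3 - <<'E'
from h import *
d=dict(np.load('wrist.npz')); W=cloud(d); p=(W-np.array([.4926,.2422,.062])); u=p@np.array([.978,-.2096,0])*1000; v=p@np.array([.2096,.978,0])*1000; z=W[...,2]*1000
for lo in range(60,200,6):
    m=(abs(v)<25)&(u>-60)&(u<30)&(z>lo)&(z<=lo+6)
    if m.sum()>2: print(lo,m.sum(),'u',np.percentile(u[m],[2,50,98]).round(0),'v',np.percentile(v[m],[2,50,98]).round(0),'rows',np.percentile(np.where(m)[0],[2,98]))
E
```

```text
60 4406 u [-33.   7.  29.] v [-24.  -0.  24.] rows [147. 235.]
66 548 u [-12.   9.  12.] v [-15.  -1.  14.] rows [173. 208.]
72 981 u [-7.  1.  8.] v [-15.  -1.  14.] rows [182. 204.]
78 112 u [-10.  -6.  -4.] v [-5. -0.  4.] rows [201.   212.78]
84 132 u [-13.  -9.  -7.] v [-5. -1.  4.] rows [208.62 221.  ]
90 131 u [-16. -13. -10.] v [-5. -0.  4.] rows [217.  228.4]
96 136 u [-19. -16. -14.] v [-5. -1.  4.] rows [225. 237.]
102 67 u [-20. -18. -16.] v [-5. -0.  4.] rows [233. 239.]
108 61 u [-23. -17. -16.] v [-11.  -1.  11.] rows [239. 251.]
114 319 u [-25. -18. -16.] v [-12.  -0.  11.] rows [241. 258.]
120 94 u [-24. -21. -17.] v [-11.  -1.   9.] rows [246. 259.]
132 169 u [-17. -13. -12.] v [-12.  -0.  11.] rows [250. 262.]
138 333 u [-17. -16. -13.] v [-13.  -1.  12.] rows [254. 268.]
144 378 u [-18. -16. -12.] v [-13.  -0.  13.] rows [260. 274.]
150 415 u [-17. -14. -12.] v [-14.  -0.  13.] rows [266. 281.]
156 393 u [-17. -13. -12.] v [-14.  -1.  13.] rows [273. 286.]
162 665 u [-34. -17. -12.] v [-6. -0.  6.] rows [280. 333.]
168 648 u [-26. -12. -10.] v [-21.  -2.  20.] rows [286. 328.]
174 1763 u [-32. -12. -10.] v [-24.   1.  23.] rows [292.   350.76]
180 2319 u [-31. -13. -11.] v [-25.   3.  25.] rows [304. 357.]
186 499 u [-28. -12. -11.] v [-25.   3.  25.] rows [315.   358.04]
192 971 u [-19.  -7.  -6.] v [-16.   3.  15.] rows [318.  355.6]
198 1676 u [-15.  -7.  -6.] v [-16.  -0.  15.] rows [327. 363.]
```

The fingertips really end at about z = 131 mm, roughly 26 mm above the reported TCP, so they passed just over the ball (top at 128 mm). I'll back off, go 25 mm lower and push again.

Call:
{"method": "send_rows", "body": {
  "deltas": [
    [0, 0, 0, -10, 0, 0, 0],
    [0, 0, 0, -15, 0, 0, 0],
    [0, 0, 0, -13, 0, 0, 0],
    [0, 0, 0, -7, 0, 0, 0],
    [0, 0, 0, 0, 0, 0, 0],
    [0, 0, 0, 0, 0, 8, 0],
    [0, 0, 0, 0, 0, 12, 0],
    [0, 0, 0, 0, 0, 6, 0],
    [0, 0, 0, 0, 0, 0, 0],
    [0, 0, 0, 0, 0, 0, 0]
  ]
}}

```text
time: 21.55
ee_pos: [0.4245, 0.2568, 0.0786]
tool_rot: [3.141, 0.001, -0.211]
wrist_force: [0.5, 0.7, -0.2]
width: 0.002
grip_force: 0.0
```

Call:
{"method": "send_rows", "body": {
  "deltas": [
    [0, 0, 0, 5, 0, 0, 0],
    [0, 0, 0, 6, 0, 0, 0],
    [0, 0, 0, 6, 0, 0, 0],
    [0, 0, 0, 6, 0, 0, 0],
    [0, 0, 0, 6, 0, 0, 0],
    [0, 0, 0, 6, 0, 0, 0],
    [0, 0, 0, 6, 0, 0, 0],
    [0, 0, 0, 4, 0, 0, 0],
    [0, 0, 0, 0, 0, 0, 0]
  ]
}}

```text
time: 22.45
ee_pos: [0.4694, 0.2471, 0.0789]
tool_rot: [-3.141, -0.0, -0.212]
wrist_force: [-1.0, 0.2, 0.5]
width: 0.001
grip_force: 0.0
```

```bash
python3 - <<'E'
from h import *
ball()
E
```

```text
pos [469.4 247.1  78.9] rot [-3.1414e+00 -3.0000e-04 -2.1210e-01] tool delta mm [ -39.1    5.4 -111.1] F [-1.   0.2  0.5] g 0.0 w 0.1 t 22.45
wrist -40 179 z [0.077 0.086 0.09 ] v [-0.004 -0.001  0.003]
wrist -30 450 z [0.078 0.087 0.09 ] v [-0.004 -0.001  0.002]
wrist -20 3254 z [0.055 0.079 0.089] v [-0.02  -0.     0.019]
wrist -10 831 z [0.065 0.07  0.073] v [-0.01  -0.     0.009]
wrist 0 1606 z [0.063 0.069 0.072] v [-0.011 -0.001  0.01 ]
wrist 10 504 z [0.058 0.064 0.068] v [-0.007 -0.001  0.006]
side -40 32 z [0.046 0.061 0.079] v [-0.018 -0.012 -0.006]
side -30 49 z [0.052 0.067 0.081] v [-0.019 -0.014 -0.01 ]
side -20 48 z [0.057 0.069 0.088] v [-0.016 -0.007  0.006]
side -10 40 z [0.05  0.063 0.072] v [-0.015 -0.011 -0.003]
side 0 50 z [0.034 0.06  0.071] v [-0.015 -0.008 -0.   ]
side 10 4 z [0.058 0.062 0.064] v [-0.005 -0.003 -0.001]
top -10 15 z [0.059 0.066 0.071] v [-0.012 -0.009 -0.006]
top 0 32 z [0.06  0.068 0.073] v [-0.011 -0.007  0.001]
top 10 9 z [0.061 0.066 0.068] v [-0.007 -0.002  0.004]
```

The ball has moved with the fingers and is now near u = +2 mm. I'll finish the swing to about u = +28, then retreat.

Call:
{"method": "send_rows", "body": {
  "deltas": [
    [0, 0, 0, 5, 0, 0, 0],
    [0, 0, 0, 6, 0, 0, 0],
    [0, 0, 0, 6, 0, 0, 0],
    [0, 0, 0, 5, 0, 0, 0],
    [0, 0, 0, 4, 0, 0, 0],
    [0, 0, 0, 2, 0, 0, 0],
    [0, 0, 0, 0, 0, 0, 0],
    [0, 0, 0, 0, 0, 0, 0]
  ]
}}

```text
time: 23.4
ee_pos: [0.4961, 0.2416, 0.0792]
tool_rot: [-3.141, -0.0, -0.211]
wrist_force: [0.4, 0.7, -0.7]
width: 0.004
grip_force: 0.0
```

Call:
{"method": "send_rows", "body": {
  "deltas": [
    [0, 0, 0, -8, 0, 0, 0],
    [0, 0, 0, -15, 0, 0, 0],
    [0, 0, 0, -20, 0, 0, 0],
    [0, 0, 0, -15, 0, -10, 0],
    [0, 0, 0, -10, 0, -25, 0],
    [0, 0, 0, 0, 0, -30, 0],
    [0, 0, 0, 0, 0, -30, 0],
    [0, 0, 0, 0, 0, -10, 0],
    [0, 0, 0, 0, 0, 0, 0],
    [0, 0, 0, 0, 0, 0, 0]
  ]
}}

```text
time: 24.4
ee_pos: [0.4289, 0.2555, 0.1831]
tool_rot: [3.141, 0.0, -0.211]
wrist_force: [-0.1, 0.3, 0.3]
width: 0.001
grip_force: 0.0
```

```bash
python3 - <<'E'
from h import *
ball()
t=dict(np.load('top.npz'));g=dict(np.load('wrist.npz'))
for q in(t,g):
    W=cloud(q); m=(np.hypot(W[...,0]-.471,W[...,1]-.14)<.03)&(W[...,2]>.1465)&(W[...,2]<.165); w=W[m]; print('nip',len(w),w.mean(0).round(4))
    p=(W-np.array([.4926,.2422,.062])); m=(abs(p[...,:2]).max(-1)<.07)&(p[...,2]>.04)&(p[...,2]<.08); m&=(np.hypot(W[...,0]-.471,W[...,1]-.14)>.05); print('ball',W[m].mean(0), ((p[m]@np.array([.978,-.2096,0])).mean()))
W=cloud(t); m=(np.hypot(W[...,0]-.454,W[...,1]-.001)<.06)&(W[...,2]>.03)&(W[...,2]<.06); print('jar',W[m].mean(0))
E
```

```text
pos [428.9 255.5 183.1] rot [ 3.1408e+00  5.0000e-04 -2.1110e-01] tool delta mm [ 2.3  5.2 -6.9] F [-0.1  0.3  0.3] g 0.0 w 0.1 t 24.4
wrist 10 251 z [0.032 0.058 0.062] v [-0.007 -0.     0.007]
wrist 20 559 z [0.057 0.063 0.066] v [-0.011 -0.     0.011]
wrist 30 392 z [0.056 0.062 0.065] v [-0.01  -0.     0.009]
wrist 40 4 z [0.054 0.054 0.055] v [-0.002 -0.001  0.   ]
side 10 33 z [0.033 0.044 0.061] v [-0.012 -0.007 -0.002]
side 20 45 z [0.039 0.057 0.065] v [-0.015 -0.011 -0.002]
side 30 30 z [0.046 0.056 0.064] v [-0.013 -0.009 -0.002]
top 10 33 z [0.031 0.054 0.063] v [-0.006 -0.002  0.005]
top 20 56 z [0.055 0.063 0.067] v [-0.011 -0.002  0.011]
top 30 43 z [0.056 0.062 0.067] v [-0.01  -0.002  0.008]
nip 30 [0.4717 0.1398 0.1519]
ball [0.51898761 0.23509799 0.1234715 ] 0.02729565817003479
nip 303 [0.471  0.1406 0.1526]
ball [0.51903249 0.23601329 0.12348765] 0.02714771265917797
jar [0.4542541  0.0014824  0.04140798]
```

The lever is open (ball at u of about +27 mm, roughly 0.97 rad). The filter and jar haven't moved and the arm is clear.

```bash
python3 -c "
from plant import r
print(r.finish_job())"
```

```text
the job is handed in; nothing more can be done
None
```

I handed the job in with the filter pushed home and upright in the port, the lever swung to about 0.97 rad, the jar unmoved and the arm clear; I did not re-measure the brush, and no verdict came back.

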